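# Rehang the brush rack on the keyhole screw

## Robot

A 7-joint arm with a two-finger parallel gripper is mounted at the origin on a cart in front of the work surface, level with it; the furniture and walls round the work are solid. World frame = base frame: x ahead of the robot, y to its left, z up, the work surface at z = 0. Lengths are in m, angles in rad, forces in N, time in s.
With the tool pointing down it reaches from about 0.4 to 0.85 m from the base axis. Payload 10.4 kg.
Tool frame: the origin (TCP) lies between the finger pads; the fingertips stand ahead of it and the grasp point (between the pads) lies 3 mm ahead of it (r.tips_ahead is the z of the fingertips in the tool frame, in m); z points along the fingers, y is the line along which they close (so a half turn about z gives the same grasp; the last joint's range is limited). The gripper opens to 87 mm and grips with 3 to 60 N. Pads are 19 mm wide; open, the fingers measure 117 mm over their backs; the gripper's body (75 mm by 190 mm) begins 51 mm behind the grasp point.
Start: joints at [-1.287, 0.332, -0.065, 1.46, 0.022, 1.35, -0.088], TCP at [0.189, 0.596, 0.218] pointing down, gripper open.
Joint ranges: [-2.6, 2.6], [-0.5, 2.12], [-1.47, 1.34], [0.16, 2.42], [-1.27, 4.41], [0.06, 2.06], [-2.6, 2.6]. Speed limits (rad/s): [2.22, 2.22, 2.79, 2.79, 3.14, 3.14, 3.14].

## Interface

Orientations are given as a unit quaternion [x, y, z, w].
In Python, from bench import telemetry, camera, get_calibration, r gives the robot as it stands.
- The arm moves only by the tool drive_tool, never from a script. Its argument "series" is one flat list of numbers, 7 for each row, row after row: the turn, a rotation vector about the tool's x, y, z in units of 5 degrees (1.0 is 5 degrees), then the shift along the tool's x, y, z in units of 40 mm (1.0 is 40 mm), then the opening, from -1 (shut) to 1 (fully open). A call has 1 to 10 rows; each row is the pose to reach, as a shift and turn from the pose commanded when the call began, along the tool's axes at that moment; what a row does not reach only later rows make up. A row lasts 1/12 s, in which the tool goes at most 41.7 mm and 7.16 degrees, less where a joint would pass 70% of its speed; a pose out of reach is approached as far as the arm can. A call with a gripper value outside its range is refused whole. The fingers move at their own pace and stop on an object; "grip_force" is the grip in N (left out, the last holds). Time passes only in rows, so rows that repeat a pose let the fingers close. It gives the time, the measured TCP pose, the force, the opening and the grip force at its end, in the units of the state.
- telemetry.read_state(): the state, without advancing time (a new reading comes with each control period).
- camera(name): name is "scene" or "top"; returns the picture (420x560x3 uint8, red, green, blue); there is no depth.
- get_calibration(name): a dict with "fovy" (degrees; the focal length in pixels is half the picture's height over the tangent of half this angle, whatever the lens; pixels are square), "cx", "cy" (the principal point, pixels), "xyz" and "rotation" of the camera in the world. Camera axes: x right, y up, looking along -z (the intrinsics and any distortion apply to the point x, -y, -z); pixel columns grow to the right and rows downward; lengths in m; the calibration is good to about 2 mm. A picture is of the moment at which its call begins. get_calibration takes no time and is no camera call.
- r.close_job(): hands the job in; it is judged then, once.
The state is a dict: "time": time; "joint_positions": joint angles; "joint_vel": joint speeds; "joint_torque": joint torques, N m; "ee_pos": TCP position; "eef_rot": TCP orientation; "ft_force": force on the tool from outside, world axes, zero at the start; "torque": the same for the moment, N m; "width": finger opening in m; "grip_force": force on a finger pad.
Only numpy, scipy, OpenCV 4.12 (cv2) and the standard library are available. Lean on these libraries where they do the work, as an engineer would, in place of code of your own. Each camera call takes 0.05 s, during which the arm holds its last target. There are 200 camera calls.

## Task

The blue brush rack hangs on the hook of the grey drying stand. Lift it up and off, carry it to the wooden board and hang it there on the brass screw: pass the big opening of its keyhole over the screw head, then slide the rack down until the screw sits at the end of the narrow slot. Lower it rather than letting it drop, leave it hanging straight and still, and do not disturb the pigment jar between the two or the mug in front of them.

Things in the scene. Friction and masses are not known exactly. Their poses are not given: they have to be found in the camera images.
- rack: blue brush rack, 0.2 to 0.45 kg: upright plate 110 mm wide (y), 6 mm thick (x), wooden comb ledge on the front at its foot. Origin: mid-thickness, where a shank's centre lies at the closed upper end of the keyhole slot. x points from front to back, z up. Flat underside 65 mm below the origin, from the back face to 31 mm in front. Hangs loosely, may lean a few degrees.
- rack_opening (a point): centre of the keyhole's octagonal opening, 30 mm across, in the rack's plate, 30 mm below the rack's origin and 35 mm above its underside; above it a funnel leads into the slot, 12 mm wide, which ends just above the rack's origin. Axes as the rack's.
- rack_grip (a point): where to pinch the rack from above: upper part of its grip tab, 88 mm above the rack's origin, 17 mm below the tab's top. The tab is 44 mm wide (y) and 8 mm thick (x, the way to pinch) and starts 25 mm above the rack's origin. Axes as the rack's.
- drying_stand: grey upright panel on a foot, fixed, 124 mm wide, 126 mm high, 16 mm thick. Origin: on the table at the middle of its front face; x points from the front face backwards (away from the rack), z up. The rack hangs with its back to the front face.
- hook (a point): middle of the stand's hook bar (8 mm thick, 105 mm above the table), which stands out 14 mm from the front face (to -x of the stand), then turns up; the 8 mm thick end tops out 16 mm above the bar's centre line. The bar passes through the rack's slot: lift the rack 15 to 22 mm, then draw it to -x of the stand by 25 mm or more.
- board: wooden upright board on a foot, fixed, 130 mm wide, 132 mm high, 16 mm thick. Origin: on the table at the middle of its front face; x points from the front face backwards, z up. An upright metal channel with the brass screw runs up the middle of the front face. The space above the board is free.
- channel (a point): middle of the board's channel, 104 mm above the table, on the front face. The screw stands out to -x here: shank 8 mm thick, 10 mm long, then a head 20 mm wide, 5 mm thick. It is clamped hard, anywhere from 20 mm below to 20 mm above this point, and its height is not reported: see it, or feel for it, e.g. by lowering the rack's underside on to it gently.
- jar_mid (a point): glass jar of pigment, 56 mm in diameter, 89 mm high, standing loose between stand and board; the point is half-way up on its axis. Leave it alone.
- mug_mid (a point): spotted white mug, 82 mm in diameter, 91 mm high, standing loose nearer the robot; the point is half-way up on its axis. Leave it alone.
Things that resemble listed ones, but are neither listed nor needed, are in the scene too. Several things have the shape of the rack; the one meant has the colours described above.

How it is judged:
By the outcome, as a careful person would: the job done as asked, in the order asked, and still so for the second after the job is handed in, with the robot touching nothing.
It also fails if it takes over 51 s, if anything falls off the work surface, if the arm or the gripper's body presses on something with over 40 N, if the wrist force passes 120 N, or if a joint passes its speed limit or range.

## Working session

There is one attempt and no reset: what is moved stays moved. The work goes in short steps, Python scripts to look and compute and a tool call to move; the robot and the scene stay as the last step left them, time stands still between calls to the robot, and variables do not carry over. Pictures are saved under pics/ and viewed, at most 11 in all, crops included, and the job is handed in when it is done.

Besides the shell and the picture viewer there is one more tool, called as name(argument=value, ...) on one line, values as JSON. drive_tool: Moves the arm, as the interface text tells. Its arguments: {"type":"object","properties":{"series":{"type":"array"},"grip_force":{"type":"number"}},"required":["series"]}

```bash
mkdir -p pics; ls; python3 - <<'E'
from bench import telemetry, camera, get_calibration, r
import cv2
for n in ("scene","top"):
    c=get_calibration(n); print(n,c)
    im=camera(n)[:,:,::-1]; cv2.imwrite(f"pics/{n}0.png",im)
s=telemetry.read_state(); print(s["ee_pos"],s["eef_rot"],s["ft_force"],s["time"],r.tips_ahead)
E
```

```text
pics
scene {'fovy': 56.40824649750485, 'cx': 277.2924546774481, 'cy': 210.90347529101328, 'xyz': array([ 0.16418897, -0.46204865,  0.65869006]), 'rotation': array([ 0.42066223, -0.14847992, -0.3142503 ,  0.83799985])}
top {'fovy': 54.44142799134706, 'cx': 271.2650979264889, 'cy': 209.00277479909502, 'xyz': array([0.39552147, 0.03136527, 1.15795631]), 'rotation': array([-0.05198546,  0.06347346,  0.70504183, -0.70440376])}
[0.18866305 0.59547615 0.21721771] [ 1.52809431e-01  9.88255455e-01 -6.55084488e-04 -6.95349571e-05] [ 0.27050606 -0.3167655   0.12624194] 0.1 0.022
```

View pics/scene0.png

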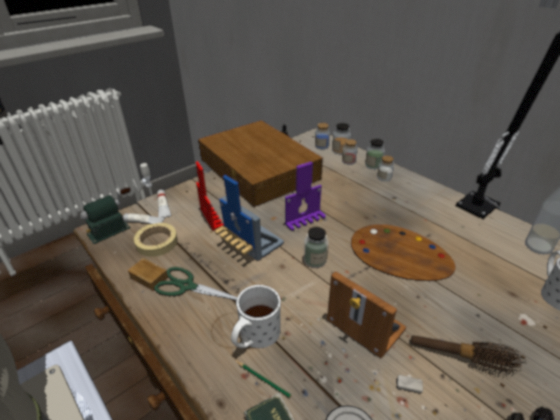

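View pics/top0.png

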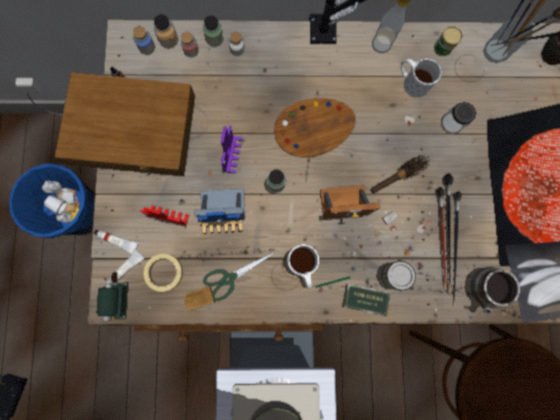

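The scene view shows the blue rack at about (240,215), its stand behind it, the jar at (316,247), the mug at (258,315), and the board at (360,312) with the screw near (355,302). The top view shows the rack and stand at (221,210), the jar at (276,181), the mug at (302,260) and the board at (348,202). I'll enlarge both.

```bash
python3 - <<'E'
import cv2
a=cv2.imread("pics/scene0.png"); 
cv2.imwrite("pics/s1.png",cv2.resize(a[165:375,200:420],None,fx=2.8*1.0,fy=2.8,interpolation=cv2.INTER_CUBIC))
a=cv2.imread("pics/top0.png")
cv2.imwrite("pics/t1.png",cv2.resize(a[160:290,190:390],None,fx=4,fy=4,interpolation=cv2.INTER_CUBIC))
E
```

```text
(no output)
```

View pics/s1.png

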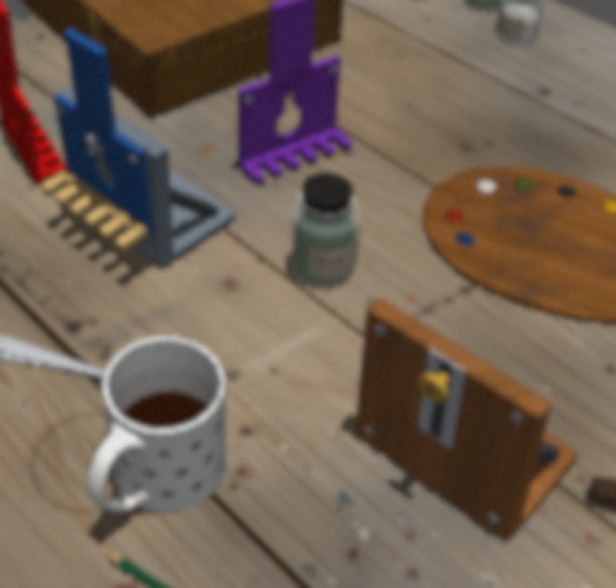

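View pics/t1.png

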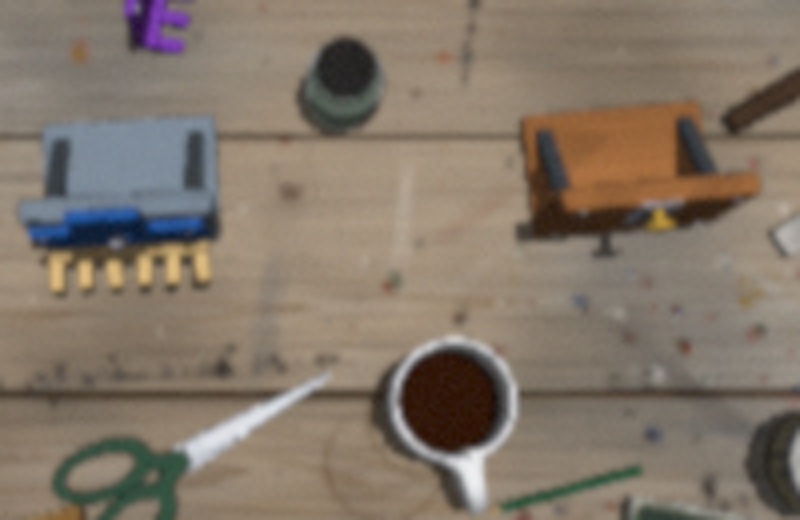

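```bash
cat > h.py <<'E'
import numpy as np
from bench import get_calibration
from scipy.spatial.transform import Rotation as R
from scipy.optimize import least_squares
C={n:get_calibration(n) for n in("scene","top")}
def proj(n,P):
    c=C[n]; f=210/np.tan(np.radians(c["fovy"])/2)
    q=R.from_quat(c["rotation"]).inv().apply(np.atleast_2d(P)-c["xyz"])
    return np.c_[c["cx"]-f*q[:,0]/q[:,2], c["cy"]+f*q[:,1]/q[:,2]]
def px(n,u,v): return np.array([200+u/2.8,165+v/2.8]) if n=="scene" else np.array([190+u/4,160+v/4])
def fit(obs,p0,free):
    p0=np.array(p0,float)
    def full(p): q=p0.copy(); q[free]=p; return q
    def res(p):
        q=full(p); M=R.from_euler("z",q[3])
        return np.concatenate([(proj(n,M.apply(P)+q[:3])[0]-px(n,u,v)) for n,P,u,v in obs])
    s=least_squares(res,p0[free],x_scale=.01,loss="soft_l1")
    return full(s.x),res(s.x).reshape(-1,2)
E
python3 - <<'E'
from h import *
np.set_printoptions(precision=4,suppress=True)
S,T="scene","top"
B=[(S,[0,.065,.132],369,312),(S,[0,-.065,.132],538,418),(S,[.016,-.065,.132],550,407),(S,[0,.065,0],358,432),(S,[0,-.065,0],505,535),
(T,[0,.065,.132],540,212),(T,[0,-.065,.132],762,190),(T,[.016,-.065,.132],757,172)]
D=[(S,[0,-.062,.126],150,155),(S,[.016,-.062,.126],167,148),(S,[0,-.062,0],157,258),
(T,[0,.062,.126],20,220),(T,[0,-.062,.126],218,213),(T,[.016,.062,.126],22,203),(T,[.016,-.062,.126],217,195)]
K=[(S,[-.004,.022,.105],67,38),(S,[.004,.022,.105],76,30),(S,[.004,-.022,.105],108,44),(S,[-.004,-.022,.105],100,50),(S,[-.003,.055,.025],58,98),
(T,[.004,.022,.105],67,212),(T,[.004,-.022,.105],137,208)]
for nm,o,g,fr in(("board",B,[.6,-.1,0,0],[0,1,3]),("stand",D,[.6,.2,0,0],[0,1,3]),("rack",K,[.6,.2,.105,0],[0,1,2,3])):
    p,e=fit(o,g,fr); print(nm,p,"\n",e.round(1).tolist())
    if nm=="board": b=p
# screw head: front of head at x=-.015 on board, height unknown
for xs in(-.0125,):
    s,e=fit([(S,[xs,0,0],434,384),(T,[xs,0,0],658,214)],b,[2]); print("screw z",s,e.round(1).tolist())
    s,e=fit([(S,[xs,0,0],434,384)],b,[2]); print("screw z",s,e.round(1).tolist())
for nm,u,t,h in(("jar",(327,190),(345,66),.089),("mug",(165,380),(453,395),.091)):
    print(nm,fit([(S,[0,0,h],*u),(T,[0,0,h],*t)],[.6,0,0,0],[0,1])[0:2])
E
```

```text
board [ 0.5645 -0.2022  0.      0.0672] 
 [[-1.8, -2.5], [-0.6, 0.2], [0.4, -1.4], [-2.1, 0.1], [-0.2, 4.1], [5.7, -2.2], [0.7, -0.0], [1.2, -1.7]]
stand [0.5515 0.1462 0.     0.0544] 
 [[0.2, 1.2], [-0.4, 0.5], [0.4, 5.8], [0.2, 0.8], [-0.6, -0.0], [-0.5, -1.1], [-0.6, -1.7]]
rack [ 0.5458  0.1452  0.1033 -0.0126] 
 [[-0.3, -2.0], [-0.4, -0.4], [-0.1, 2.8], [-0.4, 2.1], [-1.2, -0.2], [0.1, -3.2], [1.4, -1.9]]
screw z [ 0.5645 -0.2022  0.119   0.0672] [[-1.0, -0.1], [0.9, 1.2]]
screw z [ 0.5645 -0.2022  0.1191  0.0672] [[-1.0, -0.1]]
jar (array([ 0.6618, -0.0025,  0.    ,  0.    ]), array([[-0.8505, -0.2546],
       [ 0.9698, -0.4857]]))
mug (array([ 0.4423, -0.0708,  0.    ,  0.    ]), array([[-0.678 , -0.0439],
       [ 0.6205, -0.7324]]))
```

The enlarged crops give the corners. The board's top-left corner in the top view should be at about (564,206), because I read the foot instead. I'll refit and check with an overlay.

```bash
python3 - <<'E'
from h import *
import cv2
np.set_printoptions(precision=4,suppress=True)
S,T="scene","top"
B=[(S,[0,.065,.132],369,312),(S,[0,-.065,.132],538,418),(S,[.016,-.065,.132],550,407),(S,[0,.065,0],358,432),
(T,[0,.065,.132],564,208),(T,[0,-.065,.132],762,190),(T,[.016,-.065,.132],757,172)]
p,e=fit(B,[.6,-.1,0,0],[0,1,3]);print(p,e.round(1).tolist())
s,e=fit([(S,[-.0125,0,0],434,384)],p,[2]); print("screw z",s,e.round(1).tolist())
im={n:cv2.imread(f"pics/{n}0.png") for n in(S,T)}
def crop(n,x,y,w,h,k): 
    a=cv2.resize(im[n][y:y+h,x:x+w],None,fx=k,fy=k,interpolation=cv2.INTER_CUBIC)
    def box(q,X,Y,Z,col):
        for i in X:
            for j in Y:
                for z in Z:
                    u,v=(proj(n,R.from_euler("z",q[3]).apply([i,j,z])+q[:3])[0]-[x,y])*k
                    cv2.circle(a,(int(u),int(v)),2,col,-1)
    box(p,(0,.016),(-.065,.065),(0,.132),(0,255,0))
    box([.5515,.1462,0,.0544],(0,.016),(-.062,.062),(0,.126),(0,255,255))
    box([.5458,.1452,.1033,-.0126],(-.004,.004),(-.022,.022),(.105,.025),(255,255,255))
    return a
c=np.vstack([np.hstack([crop(S,210,170,80,70,5),crop(S,325,270,80,70,5)]),np.hstack([crop(T,190,190,80,45,5),crop(T,315,180,80,45,5)])])
cv2.imwrite("pics/c1.png",c); print(c.shape)
E
```

```text
[ 0.5641 -0.2031  0.      0.0558] [[-1.2, -2.3], [-0.5, 1.0], [0.7, -0.6], [-1.6, 0.3], [0.1, -1.3], [1.1, 0.4], [1.7, -1.2]]
screw z [ 0.5641 -0.2031  0.1201  0.0558] [[-0.7, -0.1]]
(575, 800, 3)
```

View pics/c1.png

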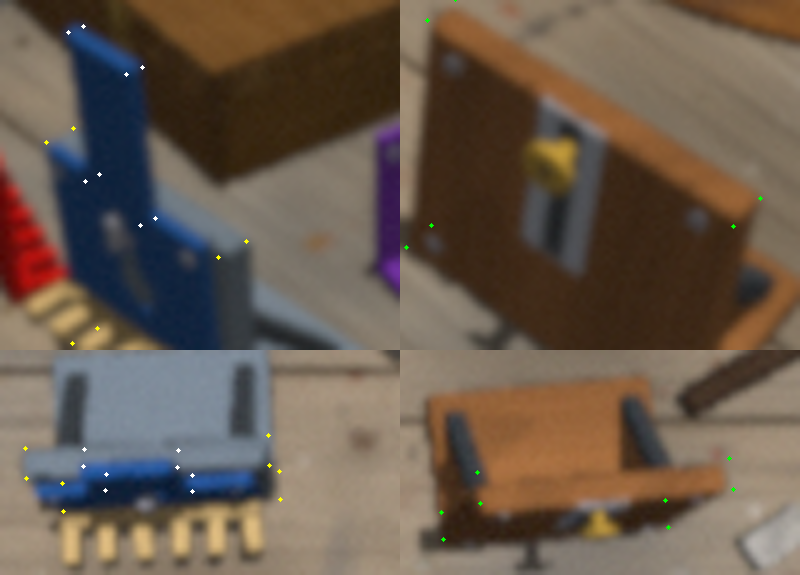

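The overlay fits within about 1–2 px, except that the tab in the top view looks narrower than predicted. I'll refine the tab and screw with colour masks.

```bash
python3 - <<'E'
from h import *
import cv2
for n,(x0,y0,x1,y1) in(("top",(190,200,250,225)),("scene",(210,165,265,240))):
    im=cv2.imread(f"pics/{n}0.png"); h=cv2.cvtColor(im,cv2.COLOR_BGR2HSV)
    m=(h[...,0]>98)&(h[...,0]<125)&(h[...,1]>140)
    for y in range(y0,y1,1 if n=="top" else 3):
        c=np.flatnonzero(m[y,x0:x1])+x0
        if len(c): print(n,y,c[0],c[-1],len(c))
for n,(x0,y0,x1,y1) in(("top",(335,195,375,225)),("scene",(340,280,375,325))):
    im=cv2.imread(f"pics/{n}0.png"); h=cv2.cvtColor(im,cv2.COLOR_BGR2HSV)[y0:y1,x0:x1]
    m=(h[...,0]>18)&(h[...,0]<32)&(h[...,1]>150)&(h[...,2]>90); v,u=np.nonzero(m); print(n,"screw",u.mean()+x0,v.mean()+y0,len(u),u.min()+x0,u.max()+x0,v.min()+y0,v.max()+y0)
E
```

```text
top 212 218 223 5
top 213 207 223 17
top 214 206 224 19
top 215 206 240 35
top 216 204 240 37
top 217 198 241 44
top 218 198 240 37
top 219 199 230 23
top 220 202 209 8
scene 177 224 228 5
scene 180 225 233 9
scene 183 226 237 12
scene 186 226 237 12
scene 189 227 237 11
scene 192 227 237 11
scene 195 228 237 10
scene 198 228 237 10
scene 201 221 238 15
scene 204 223 238 16
scene 207 222 239 18
scene 210 223 239 17
scene 213 223 242 15
scene 216 224 246 16
scene 219 224 250 18
scene 222 225 251 18
scene 225 226 251 21
scene 228 230 251 17
scene 231 234 252 19
scene 234 238 252 15
scene 237 242 252 11
top screw 354.8888888888889 214.61111111111111 18 353 358 213 216
scene screw 355.5777777777778 300.75555555555553 45 350 359 298 305
```

drive_tool(series=[0,0,4,-2,-1.5,-1.5,1,0,0,14.2,-11.7,-8,-1.5,1,0,0,14.2,-11.7,-8,-1.5,1,0,0,14.2,-11.7,-8,-1.5,1,0,0,14.2,-11.7,-8,-1.5,1,0,0,14.2,-11.7,-8,-1.5,1,0,0,14.2,-11.7,-8,-1.5,1,0,0,14.2,-11.7,-8,-1.5,1,0,0,14.2,-11.7,-8,-1.5,1,0,0,14.2,-11.7,-8,-1.5,1], grip_force=20)

```text
time: 0.93
ee_pos: [0.4417, 0.271, 0.2666]
eef_rot: [0.701, 0.714, 0.0, -0.0]
ft_force: [1.6, 0.6, -0.5]
width: 0.087
grip_force: 0.0
```

drive_tool(series=[0,0,0,-3.1,2.5,0.2,1,0,0,0,-3.1,2.5,0.2,1,0,0,0,-3.1,2.5,0.2,1,0,0,0,-3.1,2.5,0.2,1,0,0,0,-3.1,2.5,0.2,1,0,0,0,-3.1,2.5,0.2,1,0,0,0,-3.1,2.5,0.2,1])

```text
time: 1.52
ee_pos: [0.5436, 0.1519, 0.2581]
eef_rot: [0.698, 0.716, -0.0, -0.0]
ft_force: [-0.5, 0.5, -0.2]
width: 0.0869
grip_force: 0.0
```

```bash
python3 - <<'E'
from h import *
from bench import telemetry,camera
import cv2
s=telemetry.read_state();print(s["ee_pos"],s["eef_rot"],s["ft_force"],s["time"])
a=camera("scene")[:,:,::-1];b=camera("top")[:,:,::-1];cv2.imwrite("pics/scene2.png",a);cv2.imwrite("pics/top2.png",b)
k=lambda i,x,y:cv2.resize(i[y:y+120,x:x+80],None,fx=5,fy=5,interpolation=cv2.INTER_CUBIC)
cv2.imwrite("pics/c2.png",np.hstack([k(a,205,135),k(b,175,150)]))
E
```

```text
[0.54363599 0.15190498 0.25810881] [ 6.98225348e-01  7.15877889e-01 -3.00291530e-04 -3.46618524e-04] [-0.45186456  0.47997755 -0.16658492] 1.5167
```

View pics/c2.png

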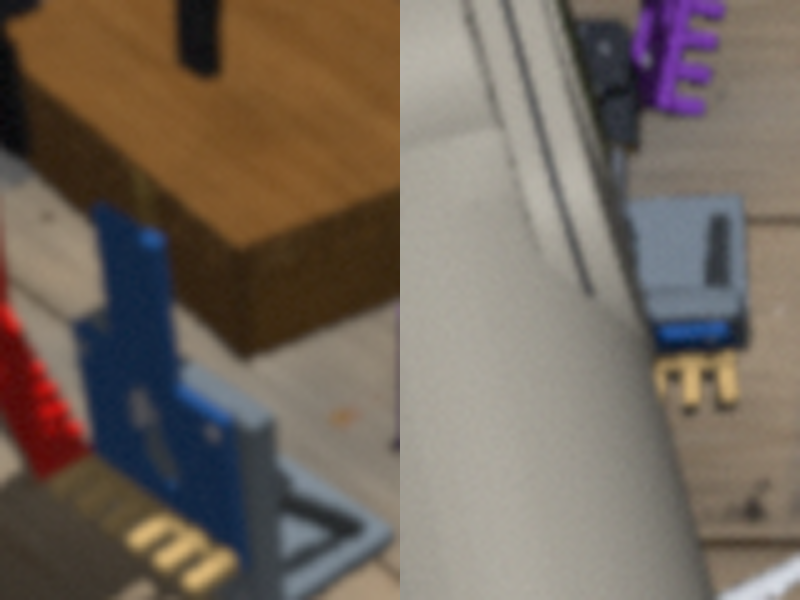

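The crop shows the fingertips on either side of the tab (back fingertip near (200,70), front one near (10,160)), with the tab's top centre near (130,217). Descending to grasp.

drive_tool(series=[0,0,0,-0.1,0,0.8,1,0,0,0,-0.1,0,1.55,1,0,0,0,-0.1,0,1.55,1,0,0,0,-0.1,0,1.55,0,0,0,0,-0.1,0,1.55,-0.5,0,0,0,-0.1,0,1.55,-1,0,0,0,-0.1,0,1.55,-1,0,0,0,-0.1,0,1.55,-1,0,0,0,-0.1,0,1.55,-1,0,0,0,-0.1,0,1.55,-1], grip_force=15)

```text
time: 2.45
ee_pos: [0.5442, 0.1476, 0.1969]
eef_rot: [0.698, 0.716, 0.0, 0.0]
ft_force: [0.6, -0.4, 0.3]
width: 0.0482
grip_force: 0.0
```

drive_tool(series=[0,0,0,0,0,0,-1,0,0,0,0,0,0,-1,0,0,0,0,0,0,-1,0,0,0,0,0,0,-1,0,0,0,0,0,0,-1,0,0,0,0,0,0,-1])

```text
time: 2.95
ee_pos: [0.5441, 0.1475, 0.1965]
eef_rot: [0.698, 0.716, 0.0, -0.0]
ft_force: [0.7, 0.3, -0.1]
width: 0.0081
grip_force: 5.0
```

drive_tool(series=[0,0,0,0,0,0,-1,0,0,0,0,0,0,-1,0,0,0,0,0,0,-1], grip_force=40)

```text
time: 3.2
ee_pos: [0.5441, 0.1475, 0.1965]
eef_rot: [0.698, 0.716, 0.0, -0.0]
ft_force: [-0.5, 1.0, -0.2]
width: 0.0075
grip_force: 39.8
```

drive_tool(series=[0,0,0,0,0,-0.12,-1,0,0,0,0,0,-0.24,-1,0,0,0,0,0,-0.36,-1,0,0,0,0,0,-0.47,-1,0,0,0,0,0,-0.47,-1])

```text
time: 3.62
ee_pos: [0.5445, 0.1476, 0.2165]
eef_rot: [0.698, 0.716, 0.001, 0.0]
ft_force: [1.4, 0.3, -2.1]
width: 0.0079
grip_force: 39.8
```

drive_tool(series=[0,0,0,0,-0.2,0,-1,0,0,0,0,-0.4,0,-1,0,0,0,0,-0.6,0,-1,0,0,0,0,-0.8,0,-1,0,0,0,0,-0.9,0,-1,0,0,0,0,-0.9,0,-1])

```text
time: 4.12
ee_pos: [0.5071, 0.1468, 0.2155]
eef_rot: [0.698, 0.716, 0.0, -0.0]
ft_force: [0.6, 0.8, -3.3]
width: 0.0074
grip_force: 39.8
```

drive_tool(series=[0,0,0,0,-0.2,-0.9,-1,0,0,0,0,-0.2,-1.9,-1,0,0,0,-0.8,-0.2,-1.9,-1,0,0,-0.1,-1.6,-0.2,-1.9,-1,0,0,-0.2,-2.4,-0.2,-1.9,-1,0,0,-0.35,-3.2,-0.2,-1.9,-1,0,0,-0.35,-4,-0.2,-1.9,-1,0,0,-0.35,-4.8,-0.2,-1.9,-1,0,0,-0.35,-5.6,-0.2,-1.9,-1,0,0,-0.35,-6.2,-0.2,-1.9,-1])

```text
time: 4.95
ee_pos: [0.506, -0.1047, 0.2917]
eef_rot: [0.688, 0.726, 0.0, 0.001]
ft_force: [-0.6, -0.2, -3.3]
width: 0.0074
grip_force: 39.9
```

drive_tool(series=[0,0,0,-0.7,0,0,-1,0,0,0,-1.4,0,0,-1,0,0,0,-2,0,0,-1,0,0,0,-2.4,0,0,-1,0,0,0,-2.6,0,0,-1,0,0,0,-2.6,0,0,-1,0,0,0,-2.6,0,0,-1])

```text
time: 5.53
ee_pos: [0.5122, -0.2047, 0.2911]
eef_rot: [0.687, 0.726, 0.0, -0.0]
ft_force: [-0.2, 0.6, -3.6]
width: 0.0073
grip_force: 39.9
```

```bash
python3 - <<'E'
from h import *
from bench import telemetry,camera
import cv2
s=telemetry.read_state();print(s["ee_pos"],s["eef_rot"],s["ft_force"],s["time"])
a=camera("scene")[:,:,::-1];b=camera("top")[:,:,::-1];cv2.imwrite("pics/scene3.png",a);cv2.imwrite("pics/top3.png",b)
k=lambda i,x,y:cv2.resize(i[y:y+120,x:x+80],None,fx=5,fy=5,interpolation=cv2.INTER_CUBIC)
cv2.imwrite("pics/c3.png",np.hstack([k(a,320,240),k(b,315,145)]))
E
```

```text
[ 0.51216266 -0.20467779  0.2911374 ] [ 6.87255311e-01  7.26415908e-01  4.03062905e-05 -2.54254838e-04] [-0.16008974  0.56844302 -3.63563582] 5.5333
```

View pics/c3.png

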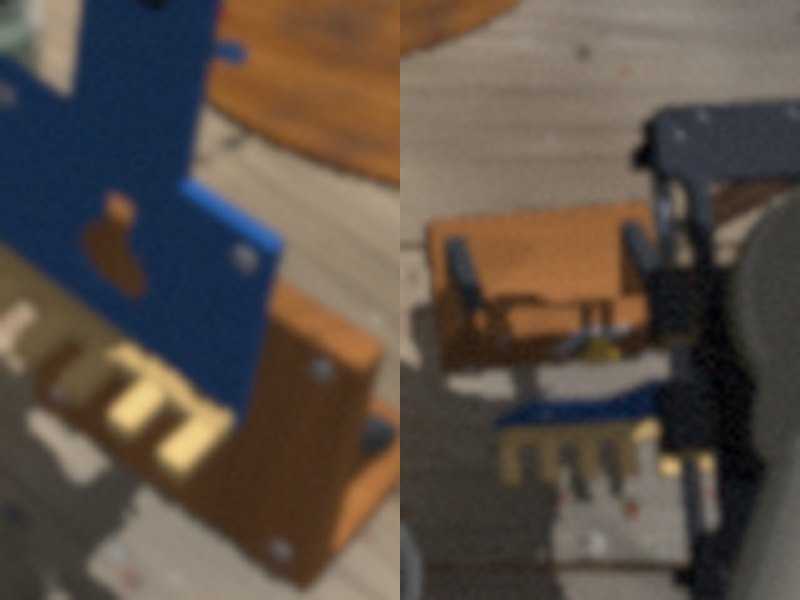

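The crop shows the rack in hand in front of the board. The keyhole opening is near (115,262) in the scene crop, the right shoulder near (285,243), and the screw in the top crop near (600,348). I'll compare these with the prediction.

```bash
python3 - <<'E'
from h import *
import cv2
np.set_printoptions(precision=1,suppress=True)
M=R.from_euler("z",.0553); t=np.array([.5122,-.2047,.2001])
for nm,P in dict(openF=[-.003,0,-.03],openB=[.003,0,-.03],shF=[-.003,-.055,.025],shB=[.003,-.055,.025],tabR=[-.003,-.022,.025],tabL=[-.003,.022,.025],slotend=[-.003,0,.006],shLF=[-.003,.055,.025],shLB=[.003,.055,.025],botRF=[-.031,-.055,-.065]).items():
    w=M.apply(P)+t; print(nm,(proj("scene",w)[0]-[320,240])*5,(proj("top",w)[0]-[315,145])*5+[400,0])
a=cv2.imread("pics/top3.png"); h=cv2.cvtColor(a,cv2.COLOR_BGR2HSV)
m=(h[...,0]>98)&(h[...,0]<130)&(h[...,1]>120)
for x in range(332,372,3):
    c=np.flatnonzero(m[210:240,x])+210
    if len(c): print(x*5-315*5+400,(c[0]-145)*5,(c[-1]+1-145)*5)
E
```

```text
openF [103.2 278.4] [631.9 419.7]
openB [114.9 268.3] [630.7 407.5]
shF [269.2 256.2] [777.7 399.5]
shB [281.3 245.1] [776.4 386.7]
tabR [176.5 195.8] [706.9 403.5]
tabL [ 61.9 121.1] [612.4 408.7]
slotend [112.7 200.8] [649.7 411. ]
shLF [-17.8  69.1] [541.3 412.7]
shLB [-5.4 60. ] [540.2 399.8]
botRF [176.9 502.6] [729.2 476.8]
500 420 425
515 410 420
530 405 420
545 405 410
560 405 420
575 405 420
590 405 420
605 405 420
620 400 415
635 395 415
650 385 415
```

```bash
python3 - <<'E'
from h import *
np.set_printoptions(precision=4,suppress=True)
o={"scene":(355.6,300.9),"top":(354.9,214.6)}
for off in (0,):
    s=least_squares(lambda p:np.concatenate([proj(n,p)[0]-o[n] for n in o]),[.55,-.2,.11],x_scale=.01); print(s.x,s.fun)
for z in(.10,.11,.12,.13):
    print(z,[ proj(n,R.from_euler("z",.056).apply([-.0125,0,z])+[.5641,-.2031,0])[0] for n in o])
E
```

```text
[ 0.5542 -0.2031  0.12  ] [-0.6392  0.1533  0.5997 -0.7694]
0.1 [array([353.1237, 309.5006]), array([354.1128, 215.949 ])]
0.11 [array([353.6995, 305.8148]), array([354.9435, 215.3885])]
0.12 [array([354.2855, 302.0638]), array([355.7898, 214.8175])]
0.13 [array([354.882 , 298.2459]), array([356.6521, 214.2356])]
```

drive_tool(series=[0,0,0,0,0,0.4,-1,0,0,0,0,0,0.8,-1,0,0,0,0,0.3,1.25,-1,0,0,0,0,0.3,1.25,-1,0,0,0,0,0.3,1.25,-1,0,0,0,0,0.3,1.25,-1])

```text
time: 6.13
ee_pos: [0.5242, -0.2043, 0.2422]
eef_rot: [0.687, 0.727, 0.0, 0.0]
ft_force: [1.6, 0.0, -2.3]
width: 0.0076
grip_force: 40.0
```

```bash
python3 - <<'E'
from h import *
from bench import telemetry,camera
import cv2
s=telemetry.read_state();print(s["ee_pos"],s["eef_rot"],s["ft_force"],s["time"])
a=camera("scene")[:,:,::-1];cv2.imwrite("pics/scene4.png",a)
t=np.array(s["ee_pos"])-[0,0,.091];M=R.from_euler("z",.0553)
for nm,P in dict(openF=[-.003,0,-.03],openB=[.003,0,-.03],shF=[-.003,-.055,.025],shB=[.003,-.055,.025],tabLB=[.003,.022,.025],shLB=[.003,.055,.025]).items():
    print(nm,(proj("scene",M.apply(P)+t)[0]-[310,255])*6)
im=cv2.resize(a[255:345,310:410],None,fx=6,fy=6,interpolation=cv2.INTER_CUBIC)
cv2.imwrite("pics/c4.png",im)
E
```

```text
[ 0.52417647 -0.20431504  0.24219868] [6.87000264e-01 7.26657092e-01 1.98349955e-04 2.63175121e-04] [ 1.57301444  0.02466265 -2.26182554] 6.1333
openF [197.23219816 337.12676302]
openB [210.52922244 325.17896659]
shF [386.00585241 322.17435309]
shB [399.71363416 309.01606821]
tabLB [164.88476301 150.31029883]
shLB [73.91688445 88.83094544]
```

View pics/c4.png

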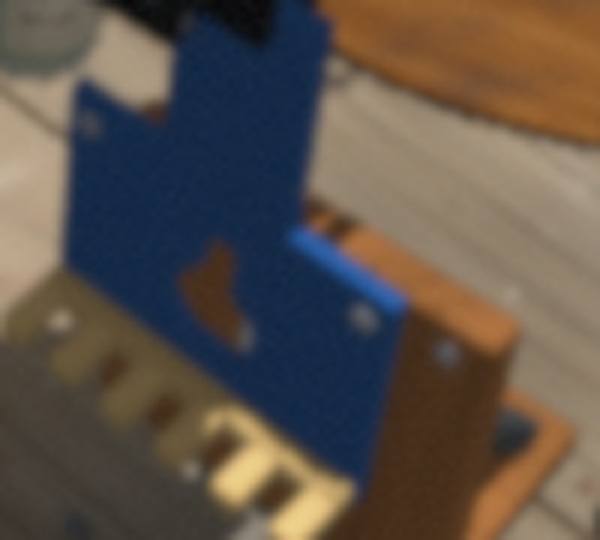

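The crop shows the rack ahead of the board, with the opening visible from about (180,250) to (250,350). It sits about 2 px higher than the model, so the rack-to-screw height is uncertain by ~4 mm. I'll feel for the screw with the rack's underside.

drive_tool(series=[0,0,0,0,0,-0.5,-1,0,0,0,0,0,-1,-1,0,0,0,0,0,-1.4,-1,0,0,0,0,0,-1.4,-1,0,0,0,0,0.35,-1.4,-1,0,0,0,0,0.7,-1.4,-1,0,0,0,0,0.7,-1.4,-1,0,0,0,0,0.7,-1.4,-1])

```text
time: 6.85
ee_pos: [0.5518, -0.203, 0.2966]
eef_rot: [0.687, 0.727, -0.001, -0.0]
ft_force: [-0.6, 0.1, -4.2]
width: 0.0075
grip_force: 39.9
```

drive_tool(series=[0,0,0,0,0,0.03,-1,0,0,0,0,0,0.06,-1,0,0,0,0,0,0.09,-1,0,0,0,0,0,0.12,-1,0,0,0,0,0,0.12,-1])

```text
time: 7.27
ee_pos: [0.5517, -0.2032, 0.2923]
eef_rot: [0.687, 0.726, 0.0, -0.0]
ft_force: [-0.9, 1.1, -3.3]
width: 0.0076
grip_force: 39.9
```

drive_tool(series=[0,0,0,0,0,0.02,-1,0,0,0,0,0,0.04,-1,0,0,0,0,0,0.06,-1,0,0,0,0,0,0.06,-1])

```text
time: 7.6
ee_pos: [0.5519, -0.2031, 0.2899]
eef_rot: [0.687, 0.726, -0.0, -0.0]
ft_force: [0.5, 0.2, -3.2]
width: 0.0074
grip_force: 39.9
```

drive_tool(series=[0,0,0,0,0,0.02,-1,0,0,0,0,0,0.04,-1,0,0,0,0,0,0.06,-1,0,0,0,0,0,0.06,-1])

```text
time: 7.93
ee_pos: [0.5519, -0.2031, 0.2875]
eef_rot: [0.687, 0.726, -0.0, -0.0]
ft_force: [-1.3, 0.6, -2.5]
width: 0.0072
grip_force: 39.9
```

drive_tool(series=[0,0,0,0,0,0.02,-1,0,0,0,0,0,0.04,-1,0,0,0,0,0,0.05,-1,0,0,0,0,0,0.05,-1])

```text
time: 8.27
ee_pos: [0.5519, -0.2031, 0.2856]
eef_rot: [0.687, 0.726, -0.0, -0.0]
ft_force: [0.4, -0.1, -2.9]
width: 0.0075
grip_force: 39.9
```

drive_tool(series=[0,0,0,0,0,0.02,-1,0,0,0,0,0,0.04,-1,0,0,0,0,0,0.05,-1,0,0,0,0,0,0.05,-1])

```text
time: 8.6
ee_pos: [0.5519, -0.2031, 0.2835]
eef_rot: [0.687, 0.726, -0.0, -0.0]
ft_force: [0.3, -0.9, -3.0]
width: 0.0073
grip_force: 39.9
```

drive_tool(series=[0,0,0,0,0,0.02,-1,0,0,0,0,0,0.04,-1,0,0,0,0,0,0.05,-1,0,0,0,0,0,0.05,-1])

```text
time: 8.93
ee_pos: [0.5523, -0.2033, 0.2824]
eef_rot: [0.687, 0.726, 0.0, 0.001]
ft_force: [0.1, 0.9, 3.8]
width: 0.0072
grip_force: 39.9
```

drive_tool(series=[0,0,0,0,0,0.02,-1,0,0,0,0,0,0.04,-1,0,0,0,0,0,0.05,-1,0,0,0,0,0,0.05,-1])

```text
time: 9.27
ee_pos: [0.5532, -0.2037, 0.2821]
eef_rot: [0.687, 0.726, 0.001, 0.002]
ft_force: [-0.2, 0.0, 13.3]
width: 0.0079
grip_force: 40.0
```

Contact was felt at TCP z≈0.2827, so the insertion height is TCP z≈0.2377.

drive_tool(series=[0,0,0,0,0,-0.3,-1,0,0,0,0,0,-0.3,-1,0,0,0,0,-0.4,-0.3,-1,0,0,0,0,-0.8,-0.3,-1,0,0,0,0,-0.8,-0.3,-1,0,0,0,0,-0.8,0.3,-1,0,0,0,0,-0.8,0.8,-1,0,0,0,0,-0.8,1.03,-1,0,0,0,0,-0.8,1.03,-1,0,0,0,0,-0.8,1.03,-1])

```text
time: 10.1
ee_pos: [0.52, -0.2049, 0.2386]
eef_rot: [0.687, 0.726, -0.0, -0.0]
ft_force: [-0.3, -0.1, -2.4]
width: 0.0075
grip_force: 39.9
```

drive_tool(series=[0,0,0,0,0,0,-1,0,0,0,0,0,0,-1])

```text
time: 10.27
ee_pos: [0.5206, -0.2052, 0.2396]
eef_rot: [0.687, 0.726, 0.0, 0.001]
ft_force: [0.2, -0.7, -2.5]
width: 0.0077
grip_force: 39.9
```

```bash
python3 - <<'E'
from h import *
from bench import telemetry,camera
import cv2
s=telemetry.read_state();print(s["ee_pos"],s["eef_rot"],s["ft_force"],s["time"])
b=camera("top")[:,:,::-1];a=camera("scene")[:,:,::-1];cv2.imwrite("pics/top5.png",b);cv2.imwrite("pics/scene5.png",a)
k=lambda i,x,y:cv2.resize(i[y:y+90,x:x+66],None,fx=6,fy=6,interpolation=cv2.INTER_CUBIC)
cv2.imwrite("pics/c5.png",np.hstack([k(a,320,265),k(b,325,185)]))
t=np.array(s["ee_pos"])-[0,0,.0865];M=R.from_euler("z",.0553)
for nm,P in dict(shLB=[.003,.055,.025],shRB=[.003,-.055,.025],botL=[-.003,.055,-.065]).items():
    print(nm,(proj("scene",M.apply(P)+t)[0]-[320,265])*6,(proj("top",M.apply(P)+t)[0]-[325,185])*6+[396,0])
E
```

```text
[ 0.52057564 -0.20521384  0.23959421] [6.87292163e-01 7.26380690e-01 3.91543383e-04 6.49943740e-04] [ 0.17350376 -0.72093294 -2.4599472 ] 10.2667
shLB [ 7.65266987 31.91007485] [482.85159832 233.58190735]
shRB [334.70442165 253.7255644 ] [752.64017035 218.64548503]
botL [-20.80362947 251.36718877] [446.99163916 273.00632318]
```

View pics/c5.png

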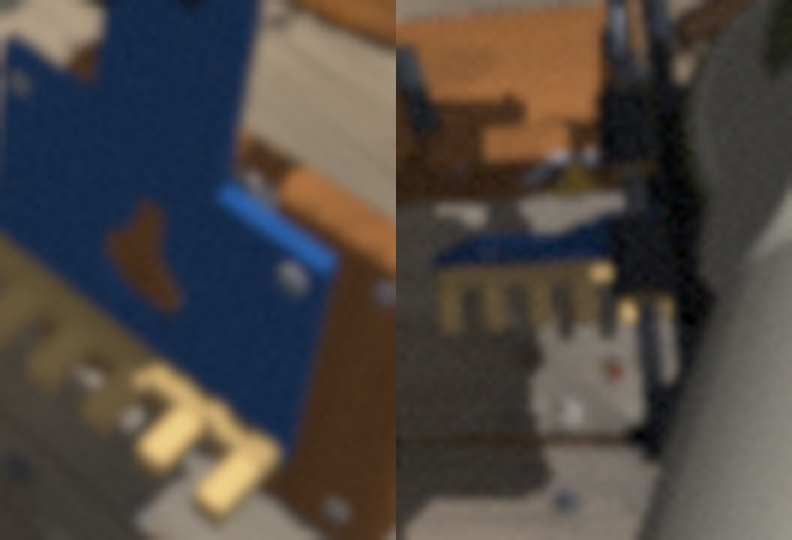

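The right shoulder is at about (337,262), against a predicted (335,254), so lateral alignment is good. Advancing slowly.

drive_tool(series=[0,0,0,0,0.1,0.04,-1,0,0,0,0,0.2,0.04,-1,0,0,0,0,0.3,0.04,-1,0,0,0,0,0.35,0.04,-1,0,0,0,0,0.4,0.04,-1,0,0,0,0,0.45,0.04,-1,0,0,0,0,0.5,0.04,-1,0,0,0,0,0.5,0.04,-1])

```text
time: 11.03
ee_pos: [0.5403, -0.2037, 0.2369]
eef_rot: [0.687, 0.726, 0.0, 0.0]
ft_force: [0.4, 0.0, -2.5]
width: 0.0074
grip_force: 39.9
```

drive_tool(series=[0,0,0,0,0.05,0,-1,0,0,0,0,0.1,0,-1,0,0,0,0,0.15,0,-1,0,0,0,0,0.2,0,-1,0,0,0,0,0.2,0,-1])

```text
time: 11.45
ee_pos: [0.5484, -0.2032, 0.2369]
eef_rot: [0.687, 0.727, 0.0, 0.0]
ft_force: [0.1, 0.7, -3.5]
width: 0.0073
grip_force: 39.9
```

drive_tool(series=[0,0,0,0,0.05,0,-1,0,0,0,0,0.1,0,-1,0,0,0,0,0.13,0,-1,0,0,0,0,0.13,0,-1])

```text
time: 11.78
ee_pos: [0.5534, -0.203, 0.2368]
eef_rot: [0.687, 0.726, -0.0, -0.0]
ft_force: [0.2, -0.1, -2.3]
width: 0.0073
grip_force: 39.9
```

drive_tool(series=[0,0,0,0,0.04,0,-1,0,0,0,0,0.08,0,-1,0,0,0,0,0.12,0,-1,0,0,0,0,0.12,0,-1])

```text
time: 12.12
ee_pos: [0.558, -0.2028, 0.2368]
eef_rot: [0.687, 0.726, -0.0, -0.0]
ft_force: [-1.3, -0.6, -2.9]
width: 0.0072
grip_force: 40.0
```

drive_tool(series=[0,0,0,0,0.03,0,-1,0,0,0,0,0.06,0,-1,0,0,0,0,0.06,0,-1])

```text
time: 12.37
ee_pos: [0.5602, -0.2028, 0.2368]
eef_rot: [0.687, 0.726, -0.0, -0.0]
ft_force: [-3.2, -0.8, -1.9]
width: 0.0073
grip_force: 40.2
```

drive_tool(series=[0,0,0,0,0.03,0,-1,0,0,0,0,0.05,0,-1,0,0,0,0,0.05,0,-1])

```text
time: 12.62
ee_pos: [0.5624, -0.2026, 0.2369]
eef_rot: [0.687, 0.726, -0.0, -0.0]
ft_force: [-3.0, 0.7, -2.7]
width: 0.0073
grip_force: 40.3
```

Contact with the board at x≈0.560. Backing off and sliding down.

drive_tool(series=[0,0,0,0,-0.11,0,-1,0,0,0,0,-0.11,0.06,-1,0,0,0,0,-0.11,0.12,-1,0,0,0,0,-0.11,0.18,-1,0,0,0,0,-0.11,0.24,-1,0,0,0,0,-0.11,0.24,-1])

```text
time: 13.12
ee_pos: [0.5578, -0.2026, 0.2266]
eef_rot: [0.687, 0.726, -0.0, -0.0]
ft_force: [-0.7, 0.5, -4.3]
width: 0.0075
grip_force: 40.0
```

drive_tool(series=[0,0,0,0,0,0.06,-1,0,0,0,0,0,0.12,-1,0,0,0,0,0,0.18,-1,0,0,0,0,0,0.18,-1])

```text
time: 13.45
ee_pos: [0.5578, -0.2029, 0.2195]
eef_rot: [0.687, 0.726, -0.0, -0.0]
ft_force: [0.7, 0.6, -3.6]
width: 0.0076
grip_force: 40.0
```

drive_tool(series=[0,0,0,0,0,0.05,-1,0,0,0,0,0,0.1,-1,0,0,0,0,0,0.15,-1,0,0,0,0,0,0.15,-1])

```text
time: 13.78
ee_pos: [0.5578, -0.2028, 0.2136]
eef_rot: [0.687, 0.726, -0.0, -0.0]
ft_force: [-0.1, -1.5, -3.1]
width: 0.0073
grip_force: 40.0
```

drive_tool(series=[0,0,0,0,0,0.04,-1,0,0,0,0,0,0.08,-1,0,0,0,0,0,0.1,-1,0,0,0,0,0,0.1,-1])

```text
time: 14.12
ee_pos: [0.5579, -0.2027, 0.2098]
eef_rot: [0.687, 0.726, -0.0, -0.0]
ft_force: [0.2, -1.0, -3.3]
width: 0.0075
grip_force: 40.0
```

drive_tool(series=[0,0,0,0,0,0.03,-1,0,0,0,0,0,0.05,-1,0,0,0,0,0,0.05,-1])

```text
time: 14.37
ee_pos: [0.5579, -0.2028, 0.2079]
eef_rot: [0.687, 0.726, -0.0, -0.0]
ft_force: [-0.3, -0.3, -3.2]
width: 0.0075
grip_force: 40.0
```

drive_tool(series=[0,0,0,0,0,0.03,-1,0,0,0,0,0,0.05,-1,0,0,0,0,0,0.05,-1])

```text
time: 14.62
ee_pos: [0.5586, -0.2031, 0.2072]
eef_rot: [0.687, 0.726, 0.001, 0.001]
ft_force: [-0.9, -0.1, 5.1]
width: 0.0075
grip_force: 40.0
```

Seated at z≈0.2073, as predicted. I'll relieve the load, then release gently.

drive_tool(series=[0,0,0,0,0,-0.02,-1,0,0,0,0,0,-0.02,-1,0,0,0,0,0,-0.02,-1], grip_force=5)

```text
time: 14.87
ee_pos: [0.5583, -0.2028, 0.2073]
eef_rot: [0.687, 0.726, 0.0, 0.0]
ft_force: [-1.1, -0.7, 3.0]
width: 0.008
grip_force: 5.0
```

drive_tool(series=[0,0,0,0,0,-0.02,-0.75,0,0,0,0,0,-0.02,-0.7,0,0,0,0,0,-0.02,-0.65,0,0,0,0,0,-0.02,-0.6,0,0,0,0,0,-0.02,-0.5,0,0,0,0,0,-0.02,-0.4,0,0,0,0,0,-0.02,-0.3,0,0,0,0,0,-0.02,-0.3])

```text
time: 15.53
ee_pos: [0.5579, -0.2028, 0.2077]
eef_rot: [0.687, 0.726, 0.0, -0.0]
ft_force: [0.8, -1.0, -0.4]
width: 0.0286
grip_force: 0.0
```

```bash
python3 - <<'E'
from h import *
from bench import telemetry,camera
import cv2
s=telemetry.read_state();print(s["ee_pos"],s["ft_force"],s["time"],s["width"])
b=camera("top")[:,:,::-1];a=camera("scene")[:,:,::-1]
k=lambda i,x,y:cv2.resize(i[y:y+110,x:x+80],None,fx=5,fy=5,interpolation=cv2.INTER_CUBIC)
cv2.imwrite("pics/c6.png",np.hstack([k(a,325,255),k(b,315,160)]))
E
```

```text
[ 0.55794477 -0.20283185  0.20767268] [ 0.78115    -0.98219564 -0.42513711] 15.5333 0.02857663905870536
```

View pics/c6.png

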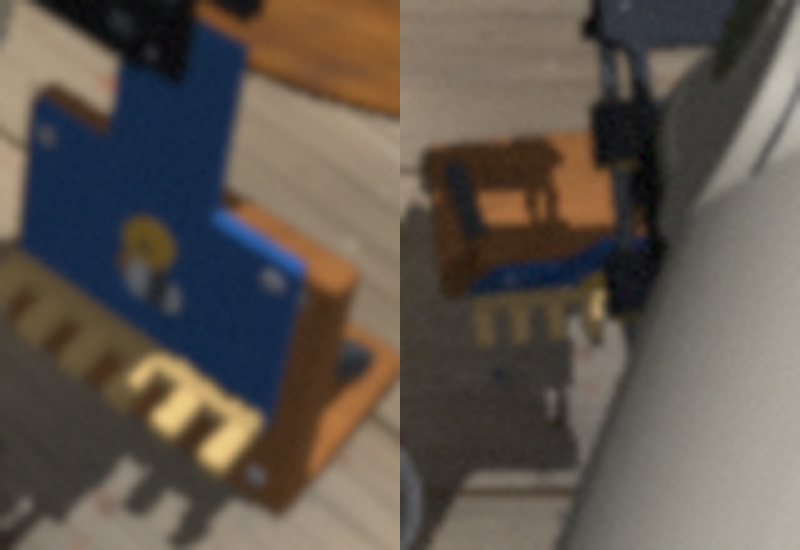

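The screw head sits in front of the slot end at crop (148,245), and the rack hangs upright. I'll open fully and withdraw upward.

drive_tool(series=[0,0,0,0,0,0,0.2,0,0,0,0,0,0,0.5,0,0,0,0,0,0,0.5,0,0,0,0,0,0,0.5,0,0,0,0,0,-0.3,0.5,0,0,0,0,0,-0.8,0.5,0,0,0,0,0,-1.6,0.5,0,0,0,0,0,-2.4,0.5,0,0,0,0,0,-3,0.5,0,0,0,0,0,-3,0.5])

```text
time: 16.47
ee_pos: [0.5593, -0.2039, 0.3339]
eef_rot: [0.687, 0.726, 0.002, 0.003]
ft_force: [0.8, -0.6, -0.4]
width: 0.0652
grip_force: 0.0
```

drive_tool(series=[0,0,0,0,-1,0,0.5,0,0,0,0,-2,0,0.5,0,0,0,0,-2.5,0,0.5,0,0,0,0,-2.5,0,0.5,0,0,0,0,-2.5,0,0.5,0,0,0,0,-2.5,0,0.5,0,0,0,0,-2.5,0,0.5,0,0,0,0,-2.5,0,0.5])

```text
time: 17.13
ee_pos: [0.4587, -0.2081, 0.3275]
eef_rot: [0.687, 0.727, -0.001, -0.0]
ft_force: [-0.8, 0.4, 0.5]
width: 0.0653
grip_force: 0.0
```

```bash
python3 - <<'E'
from h import *
from bench import telemetry,camera
import cv2
s=telemetry.read_state();print(s["ee_pos"],s["ft_force"],s["time"],s["width"])
a=camera("scene")[:,:,::-1]
cv2.imwrite("pics/c7.png",cv2.resize(a[190:370,200:420],None,fx=3.2,fy=3.2,interpolation=cv2.INTER_CUBIC))
E
```

```text
[ 0.45872432 -0.20813975  0.32752857] [-0.75424655  0.40420251  0.54487101] 17.1333 0.06529146435881149
```

View pics/c7.png

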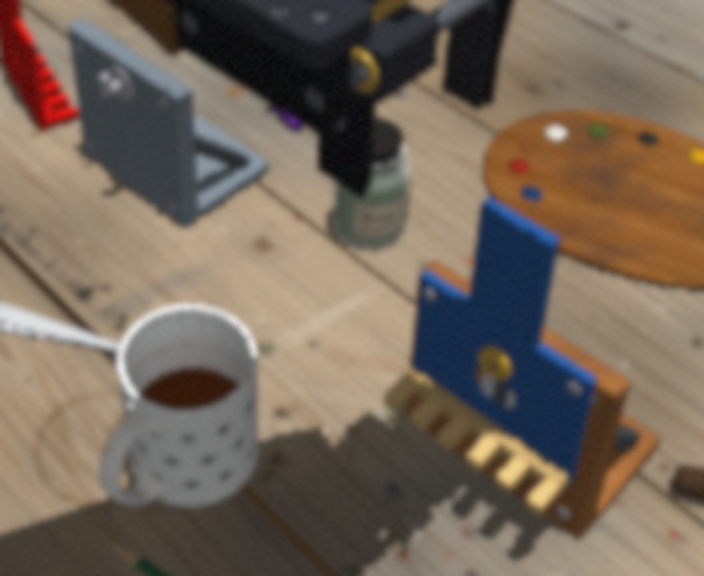

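The rack hangs straight on the screw, with the head at (494,362) in front of the slot. The jar and mug look unmoved, and the arm is clear.

```bash
python3 -c "
from bench import r
print(r.close_job())"
```

```text
the job is handed in; nothing more can be done
None
```

The blue rack now hangs straight on the board's brass screw, seated at the end of its slot, the jar and mug look unmoved, and I handed the job in at about 17 s.

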